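# Press a re-glued register in the book press

## Robot

A 7-joint arm with a two-finger parallel gripper is mounted at the origin on the work surface; the furniture and walls round the work are solid. World frame = base frame: x ahead of the robot, y to its left, z up, the work surface at z = 0. Lengths are in m, angles in rad, forces in N, time in s.
With the tool pointing down it reaches from about 0.425 to 0.875 m from the base axis. Payload 4.7 kg.
Tool frame: the origin (TCP) lies midway between the tips of the shut fingers; the grasp point (between the pads) lies ctrl.grasp_offset behind it (ctrl.grasp_offset is the distance from the TCP to the grasp point, in m); z points along the fingers, y is the line along which they close (so a half turn about z gives the same grasp; the last joint's range is limited). The gripper opens to 87 mm and grips with 3 to 60 N. Pads are 19 mm wide; open, the fingers measure 117 mm over their backs; the gripper's body (75 mm by 190 mm) begins 51 mm behind the grasp point.
Start: joints at [1.352, 0.321, -0.07, 1.45, 0.023, 1.371, -0.057], TCP at [0.15, -0.632, 0.223] pointing down, gripper open.
Joint ranges: [-2.86, 2.86], [-0.3, 2.09], [-1.38, 1.24], [0.06, 2.45], [-1.56, 4.7], [0.09, 2.05], [-2.69, 2.69]. Speed limits (rad/s): [2.57, 2.57, 3.14, 3.14, 3.14, 3.14, 3.14].

## Interface

Orientations are given as a rotation vector (axis times angle).
In Python, from bench import ctrl gives the robot as it stands. The module is installed in compiled form; this text tells all that it offers.
- The arm moves only by the tool jog_arm, never from a script. Its argument "moves" is one flat list of numbers, 7 for each row, row after row: the shift along the tool's x, y, z in units of 30 cm (1.0 is 30 cm), then the turn, a rotation vector about the tool's x, y, z in units of 60 degrees (1.0 is 60 degrees), then the gripper's target within -1 to 1 (fully open at 1, half-way at 0, shut at -1). In form: [x, y, z, wx, wy, wz, fingers, x, y, z, wx, wy, wz, fingers, ...]. A call has exactly 8 rows; each row is the pose to reach, as a shift and turn from the pose commanded when the call began, along the tool's axes at that moment; what a row does not reach only later rows make up. A row lasts 1/8 s, in which the tool goes at most 62.5 mm and 10.7 degrees, less where a joint would pass 70% of its speed; a pose out of reach is approached as far as the arm can. A call with a number of a shift or a turn outside -1 to 1 is refused whole. A call with a gripper value outside its range is refused whole. The fingers move at their own pace and stop on an object; "newtons" is the grip in N (left out, the last holds). Time passes only in rows, so rows that repeat a pose let the fingers close, or fill a call up. It gives the time, the measured TCP pose, the force, the opening and the grip force at its end, in the units of the state.
- ctrl.get_state(): the state, without advancing time (a new reading comes with each control period).
- ctrl.get_image(name): name is "scene" or "side" or "wrist"; returns a dict with "pixels" (480x640x3 uint8, red, green, blue), "fx", "fy", "cx", "cy" (pixels), "xyz" and "rotation" of the camera in the world; the wrist camera has in their place "tool_from_camera" (4x4, takes a point from camera to tool coordinates, whose origin is the TCP and whose axes are the flange's). Camera axes: x right, y up, looking along -z (the intrinsics and any distortion apply to the point x, -y, -z); pixel columns grow to the right and rows downward; lengths in m; the calibration is good to about 2 mm. A picture is of the moment at which its call begins: read the wrist's pose just before it. There is no depth.
- ctrl.close_job(): hands the job in; it is judged then, once.
The state is a dict: "time": time; "joint_positions": joint angles; "qd": joint speeds; "joint_torque": joint torques, N m; "position": TCP position; "tool_rot": TCP orientation; "ft_force": force on the tool from outside, world axes, zero at the start; "torque": the same for the moment, N m; "grip_width": opening from 0.0 (shut) to 1.0 (fully open); "grip_force": force on a finger pad.
Only numpy, scipy, OpenCV 4.12 (cv2) and the standard library are available. Lean on these libraries where they do the work, as an engineer would, in place of code of your own. Each camera call takes 0.05 s, during which the arm holds its last target. There are 200 camera calls.

## Task

The cover of the blue register has just been re-glued and has to dry under pressure. With the fingertips, gently push the register the rest of the way into the book press until its far edge lies square against the steel stop; then push the arms of the star handle round clockwise (seen from above) with a finger until the plate presses firmly on the register, without screwing it down with all force, and take the hand away. Grip and lift nothing, and leave the glue bottle, the stapler and the eraser where they are.

Things in the scene. Friction and masses are not known exactly. Their poses are not given: they have to be found in the camera images.
- press: Grey bench book press fixed to the desk, 302 x 285 x 145 mm high (star handle higher). Origin: under the screw axis, on the desk. z up, y points out of its open side, x along the cross head. Beech bed board: top at z 30 mm, from y -130 to +147. Two 20 mm columns at x +-133, y 0. Cross head 46 mm wide in y (y +-23), top at z 130 mm, column nuts to 145.
- book_stop (a point): Middle of the face of the low steel stop at the closed end of the bed, at (0, -115, 36) mm in the press frame; the stop is 200 mm long in x, its top at z 45. The register's far edge belongs against it. Axes as the press.
- book_mid (a point): Centre (half-way up) of the blue register, 212 (x) x 298 (y) x 11 mm, about 0.35 to 0.6 kg, lying flat on the bed board; axes as the press when square. It starts 25 to 45 mm short of the stop (up to 0.03 rad askew), already partly under the raised plate. About 3 N slides it. Home: book_mid 149 mm from the stop face, that is at y +34 in the press frame.
- book_edge (a point): Middle of the register's near edge, the one that sticks out of the open side of the press (149 mm along +y from book_mid, half-way up the edge). Push here, towards -y. When home it still overhangs the press by about 33 mm, so a finger may reach below it.
- star_hub (a point): Centre of the star handle's hub, on the screw axis, at the height of its arms (184 mm over the desk when the star reads 0; it sinks with the plate). Hub 42 mm across, to 15 mm above this point. Three level arms, 120 degrees apart, 11 mm thick steel rods with a 25 mm ball centred 82 mm from the axis; 40 mm or more free height below the arms.
- star_tip (a point): Centre of the ball at the end of one of the star's three arms, 82 mm from the axis.
- star (a joint): Turn of the star handle, rad; grows clockwise seen from above, limits 0 to 8.8, starts 0 to 3.2. Clockwise drives plate and star down 12 mm a turn. Friction 0.15 N m (3 N at 50 mm from the axis); stays where left. The plate meets the register at about 5.45; a buffer then lets pressure grow: 40 N at 6.0, firm (75 N) at 6.4, very tight (170 N, 9 N push at 50 mm) at 7.5; past 8 it crushes the register.
- plate_front (a point): Middle of the lower front edge of the beech-faced press plate (214 x 212 mm, centred on the screw axis) on the open side, 106 mm from the axis. About 22 mm over the bed board when the star reads 0, so 11 mm over the register. It hangs on a stiff rubber buffer under the screw and stays level.
- glue: Yellow-labelled glue bottle standing to the right of the press, 33 x 45 x 102 mm; origin under its centre. Leave it standing.
- stapler: Blue and grey stapler, 37 x 145 x 55 mm, to the right of the press; origin under its centre. Leave it.
- rubber_eraser: Red and blue eraser lying on the desk to the right of the press, 18 x 52 x 12 mm; origin under its centre. Leave it.
- monitor: Computer monitor standing behind and to the right of the press, always at the same place; origin under its neck, on the desk. Its screen, 418 mm wide, 50 mm thick and tilted back a little, runs from 75 to 440 mm over the desk, along the monitor's own y axis. Keep the arm clear of it

How it is judged:
By the outcome, as a careful person would: the job done as asked, in the order asked, and still so for the second after the job is handed in, with the robot touching nothing.
It also fails if it takes over 67 s, if anything falls off the work surface, if the arm or the gripper's body presses on something with over 40 N, if the wrist force passes 120 N, or if a joint passes its speed limit or range.

## Working session

There is one attempt and no reset: what is moved stays moved. The work goes in short steps, Python scripts to look and compute and a tool call to move; the robot and the scene stay as the last step left them, time stands still between calls to the robot, and variables do not carry over. Pictures are saved under pics/ and viewed, at most 10 in all, crops included, and the job is handed in when it is done.

Besides the shell and the picture viewer there is one more tool, called after "Emit:" as name(argument=value, ...) on one line, values as JSON. jog_arm: Moves the arm, as the interface text tells. Its arguments: {"type":"object","properties":{"moves":{"type":"array"},"newtons":{"type":"number"}},"required":["moves"]}

```bash
mkdir -p pics
cat > h.py <<'E'
import numpy as np, cv2
from scipy.spatial.transform import Rotation as R
from bench import ctrl
def cam(n,save=None):
    s=ctrl.get_state(); im=ctrl.get_image(n)
    if n=="wrist":
        T=np.eye(4);T[:3,:3]=R.from_rotvec(s["tool_rot"]).as_matrix();T[:3,3]=s["position"]
        T=T@np.array(im["tool_from_camera"]);im["xyz"]=T[:3,3];im["rotation"]=T[:3,:3]
    if save: cv2.imwrite("pics/"+save,im["pixels"][:,:,::-1])
    return im
def ray(im,u,v):
    d=np.array([(u-im["cx"])/im["fx"],-(v-im["cy"])/im["fy"],-1.])
    r=np.array(im["rotation"]); 
    if r.shape!=(3,3): r=R.from_rotvec(r).as_matrix()
    return np.array(im["xyz"]),r@d
def onz(im,u,v,z):
    o,d=ray(im,u,v); return o+d*(z-o[2])/d[2]
def tool(p,s=None):
    "world point -> tool coordinates in jog units"
    s=s or ctrl.get_state(); return R.from_rotvec(s["tool_rot"]).inv().apply(np.array(p)-s["position"])/.3
E
python3 - <<'E'
from h import *
for n in("scene","side","wrist"):
    im=cam(n,n+"0.png"); print(n,{k:np.round(im[k],3).tolist() for k in im if k!="pixels"})
s=ctrl.get_state();print({k:np.round(s[k],3).tolist() for k in s})
a=[cv2.imread(f"pics/{n}0.png") for n in("scene","side")]
print(ctrl.grasp_offset)
E
```

```text
scene {'fx': 508.272, 'fy': 508.272, 'cx': 316.914, 'cy': 239.665, 'xyz': [-0.098, 0.42, 0.946], 'rotation': [0.423, -0.749, -2.005]}
side {'fx': 540.262, 'fy': 540.262, 'cx': 316.097, 'cy': 236.705, 'xyz': [0.097, 0.994, 0.63], 'rotation': [0.305, -1.474, -2.378]}
wrist {'fx': 338.287, 'fy': 338.287, 'cx': 309.904, 'cy': 240.959, 'tool_from_camera': [[-0.0, 0.967, 0.257, 0.071], [1.0, 0.0, -0.001, -0.001], [-0.001, 0.257, -0.967, -0.163], [0.0, 0.0, 0.0, 1.0]], 'xyz': [0.219, -0.615, 0.385], 'rotation': [[0.23, 0.94, 0.25], [-0.973, 0.223, 0.058], [-0.001, -0.257, 0.966]]}
{'time': 0.15, 'joint_positions': [1.352, 0.322, -0.07, 1.451, 0.023, 1.371, -0.057], 'qd': [0.0, -0.003, -0.001, -0.004, 0.0, -0.001, 0.0], 'joint_torque': [-0.0, -49.18, -0.405, -31.288, -0.064, 0.04, 0.0], 'position': [0.15, -0.632, 0.222], 'tool_rot': [-3.119, -0.365, 0.0], 'ft_force': [-0.459, -0.111, -0.334], 'torque': [0.003, 0.037, -0.002], 'grip_force': 0.0, 'grip_width': 0.998}
0.0187
```

View pics/scene0.png

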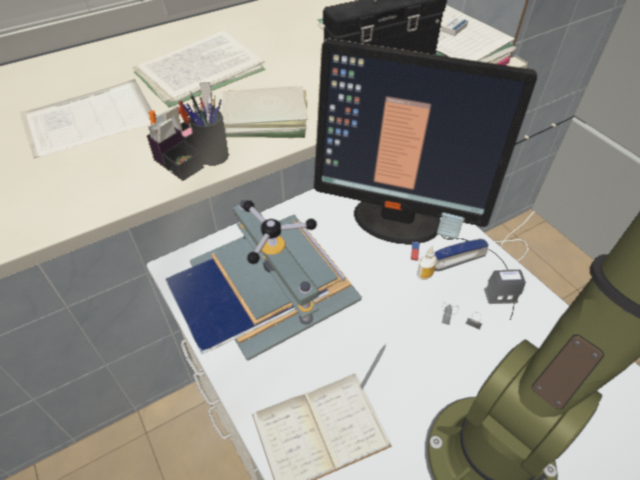

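View pics/side0.png

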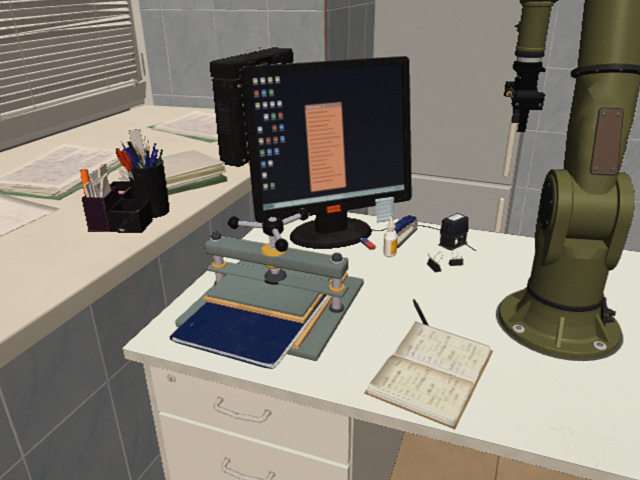

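The scene view shows the press with its open side to the lower left, the blue register's near edge from about (167,275) to (203,346), and the star balls at about (248,206), (311,224) and (253,258). In the side view the balls are at about (234,223), (303,214) and (281,244), and the nuts at (218,242) and (336,260).

Run:
```python
from h import *
S={n:cam(n) for n in("scene","side")}
def tri(a,b):
    o1,d1=ray(S["scene"],*a);o2,d2=ray(S["side"],*b)
    t=np.linalg.lstsq(np.c_[d1,-d2],o2-o1,rcond=None)[0]
    p,q=o1+d1*t[0],o2+d2*t[1];return (p+q)/2,np.linalg.norm(p-q)
def dark(n,box):
    x0,y0,x1,y1=box;p=S[n]["pixels"][y0:y1,x0:x1].max(2)
    m=(p<55).astype(np.uint8)
    _,_,st,c=cv2.connectedComponentsWithStats(m)
    print(n,[(np.round(c[i]+[x0,y0],1).tolist(),st[i,4]) for i in range(1,len(c)) if st[i,4]>25])
dark("scene",(235,195,325,300));dark("side",(200,205,312,265))
for n,a,b in[("nutNear",(305,288),(336,258)),("nutFar",(239,209),(218,242)),("hub",(271,227),(273,222))]:
    p,e=tri(a,b);print(n,p.round(3),round(e,4))
for n in S:
    im=S[n]["pixels"].astype(int);m=((im[:,:,2]>im[:,:,0]+35)&(im[:,:,2]>im[:,:,1]+25)).astype(np.uint8)
    m[:250]=0;m[:,330:]=0
    cs,_=cv2.findContours(m,0,2);c=max(cs,key=cv2.contourArea)
    ap=cv2.approxPolyDP(c,5,True)[:,0];print(n,cv2.contourArea(c))
    for u,v in ap: print((u,v),onz(S[n],u,v,.041).round(3))
```

```text
scene [([247.5, 205.1], np.int32(51)), ([310.8, 224.1], np.int32(56)), ([271.6, 229.7], np.int32(158)), ([253.1, 257.5], np.int32(84))]
side [([278.9, 215.9], np.int32(864)), ([233.2, 222.2], np.int32(105)), ([302.5, 235.0], np.int32(417)), ([281.1, 244.8], np.int32(121))]
nutNear [0.412 0.141 0.133] 0.0035
nutFar [0.667 0.16  0.133] 0.0069
hub [0.543 0.144 0.189] 0.0032
scene 4080.5
(np.int32(212), np.int32(260)) [0.644 0.252 0.041]
(np.int32(181), np.int32(273)) [0.645 0.326 0.041]
(np.int32(172), np.int32(288)) [0.617 0.358 0.041]
(np.int32(201), np.int32(350)) [0.444 0.362 0.041]
(np.int32(253), np.int32(325)) [0.442 0.248 0.041]
side 4400.5
(np.int32(171), np.int32(336)) [0.647 0.364 0.041]
(np.int32(273), np.int32(363)) [0.442 0.362 0.041]
(np.int32(302), np.int32(324)) [0.442 0.243 0.041]
(np.int32(206), np.int32(303)) [0.647 0.248 0.041]
```

Run:
```python
from h import *
S={n:cam(n) for n in("scene","side")}
def tri(a,b):
    o1,d1=ray(S["scene"],*a);o2,d2=ray(S["side"],*b)
    t=np.linalg.lstsq(np.c_[d1,-d2],o2-o1,rcond=None)[0]
    p,q=o1+d1*t[0],o2+d2*t[1];return ((p+q)/2).round(3),np.linalg.norm(p-q).round(4)
for n,a,b in [("ballA",(247.5,205.1),(233.2,222.2)),("ballB",(310.8,224.1),(303,214)),("ballC",(253.1,257.5),(281.1,244.8)),("mon bl",(315,190),(257,222)),("mon br",(497,222),(410,203)),("mon tl",(322,40),(246,65)),("mon tr",(536,72),(408,57))]: print(n,*tri(a,b))
for p in [(.45,-.4,.36),(.45,-.1,.36),(.45,.2,.36),(.545,.45,.36)]: print(p,tool(p).round(3))
```

```text
ballA [0.628 0.154 0.18 ] 0.0012
ballB [0.514 0.067 0.179] 0.0005
ballC [0.496 0.207 0.179] 0.0004
mon bl [ 0.685 -0.044  0.084] 0.0036
mon br [ 0.392 -0.381  0.048] 0.0034
mon tl [ 0.71  -0.078  0.446] 0.005
mon tr [ 0.42  -0.364  0.438] 0.0051
(0.45, -0.4, 0.36) [ 1.152 -0.523 -0.459]
(0.45, -0.1, 0.36) [ 1.383 -1.496 -0.458]
(0.45, 0.2, 0.36) [ 1.613 -2.469 -0.458]
(0.545, 0.45, 0.36) [ 2.114 -3.207 -0.458]
```

The screen spans about (0.69,-0.04) to (0.40,-0.37), right across my path, so I go over it, close to the base and high up.

Emit:
jog_arm(moves=[0.01, -0.1, -0.14, 0, 0, 0, 1, 0.02, -0.2, -0.28, 0, 0, 0, 1, 0.03, -0.3, -0.42, 0, 0, 0, 1, 0.04, -0.4, -0.56, 0, 0, 0, 1, 0.05, -0.5, -0.7, 0, 0, 0, 1, 0.05, -0.58, -0.83, 0, 0, 0, 1, 0.05, -0.65, -0.93, 0, 0, 0, 1, 0.05, -0.65, -0.93, 0, 0, 0, 1])

```text
time: 1.35
position: [0.1196, -0.4388, 0.505]
tool_rot: [3.114, 0.364, 0.002]
ft_force: [0.2, -1.1, -0.2]
grip_width: 0.997
grip_force: 0.0
```

Emit:
jog_arm(moves=[0.12, -0.09, 0, 0, 0, -0.08, 1, 0.25, -0.17, 0, 0, 0, -0.16, 1, 0.37, -0.26, 0, 0, 0, -0.24, 1, 0.49, -0.35, 0, 0, 0, -0.32, 1, 0.61, -0.43, 0, 0, 0, -0.4, 1, 0.74, -0.52, 0, 0, 0, -0.48, 1, 0.86, -0.6, 0, 0, 0, -0.56, 1, 0.98, -0.69, 0, 0, 0, -0.64, 1])

```text
time: 2.35
position: [0.3588, -0.1693, 0.5001]
tool_rot: [-2.824, -1.373, 0.001]
ft_force: [0.8, -1.7, -0.0]
grip_width: 1.003
grip_force: 0.0
```

Run:
```python
from h import *
s=ctrl.get_state();print(s["time"],s["position"],s["joint_positions"]);print(R.from_rotvec(s["tool_rot"]).as_matrix().round(3))
for p in [(.42,.12,.48),(.45,.4,.4),(.545,.45,.3)]: print(p,tool(p).round(3))
```

```text
2.35 [ 0.35883385 -0.16934708  0.50011606] [ 1.02783121 -0.2057351  -0.50322947  1.43221749 -0.10429289  1.89006708
 -0.1646762 ]
[[ 0.617  0.787 -0.001]
 [ 0.787 -0.617  0.001]
 [ 0.    -0.002 -1.   ]]
(0.42, 0.12, 0.48) [ 0.885 -0.435  0.068]
(0.45, 0.4, 0.4) [ 1.68  -0.932  0.335]
(0.545, 0.45, 0.3) [ 2.007 -0.786  0.669]
```

Emit:
jog_arm(moves=[0.11, -0.05, 0.01, 0, 0, -0.08, 1, 0.22, -0.11, 0.02, 0, 0, -0.16, 1, 0.33, -0.16, 0.03, 0, 0, -0.24, 1, 0.44, -0.22, 0.04, 0, 0, -0.32, 1, 0.55, -0.27, 0.05, 0, 0, -0.4, 1, 0.66, -0.33, 0.06, 0, 0, -0.48, 1, 0.77, -0.38, 0.07, 0, 0, -0.56, 1, 0.88, -0.43, 0.07, 0, 0, -0.635, 1])

```text
time: 3.35
position: [0.4193, 0.1189, 0.4801]
tool_rot: [2.22, 2.221, -0.002]
ft_force: [0.6, 0.1, 0.0]
grip_width: 1.001
grip_force: 0.0
```

Emit:
jog_arm(moves=[0.1, 0.08, 0.05, 0, 0, 0, 1, 0.2, 0.16, 0.1, 0, 0, 0, 1, 0.3, 0.24, 0.15, 0, 0, 0, 1, 0.4, 0.32, 0.2, 0, 0, 0, 1, 0.5, 0.4, 0.25, 0, 0, 0, 1, 0.53, 0.42, 0.27, 0, 0, 0, 1, 0.53, 0.42, 0.27, 0, 0, 0, 1, 0.53, 0.42, 0.27, 0, 0, 0, 1])

```text
time: 4.35
position: [0.5461, 0.2751, 0.4007]
tool_rot: [2.224, 2.216, 0.001]
ft_force: [-0.6, 0.1, 0.1]
grip_width: 0.999
grip_force: 0.0
```

Run:
```python
from h import *
im=cam("wrist","w1.png")
s=ctrl.get_state();print(s["time"],s["position"],s["joint_positions"]);print(R.from_rotvec(s["tool_rot"]).as_matrix().round(3))
p=im["pixels"].astype(int);m=((p[:,:,2]>p[:,:,0]+35)&(p[:,:,2]>p[:,:,1]+25)).astype(np.uint8)
cs,_=cv2.findContours(m,0,2);c=max(cs,key=cv2.contourArea)
for u,v in cv2.approxPolyDP(c,5,True)[:,0]: print((u,v),onz(im,u,v,.041).round(4))
```

```text
4.4 [0.54625633 0.27491997 0.40084693] [ 0.2744467   0.40019107 -1.13358464  1.19874642  0.36922476  1.75194144
 -0.76082358]
[[ 0.004  1.     0.002]
 [ 1.    -0.004 -0.001]
 [-0.001  0.002 -1.   ]]
(np.int32(239), np.int32(138)) [0.4433 0.3644 0.041 ]
(np.int32(242), np.int32(215)) [0.4413 0.249  0.041 ]
(np.int32(375), np.int32(212)) [0.6496 0.2529 0.041 ]
(np.int32(379), np.int32(139)) [0.6505 0.3622 0.041 ]
```

View pics/w1.png

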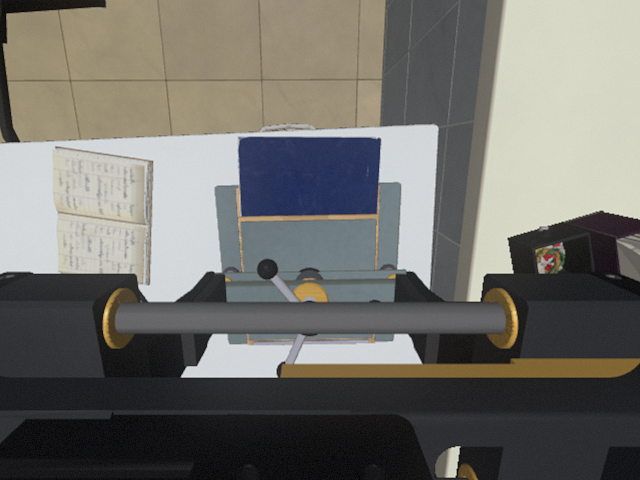

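The wrist view shows the register (corners (239,138), (379,139)) and the plate's front edge (row ~215). The register is about 36 mm short and 0.03 rad askew to the press. I go down in front of its near edge with the fingers open.

Emit:
jog_arm(moves=[0.15, 0, 0.1, 0, 0, 0, 1, 0.3, 0, 0.2, 0, 0, 0, 1, 0.4, -0.01, 0.35, 0, 0, -0.01, 1, 0.45, -0.01, 0.5, 0, 0, -0.02, 1, 0.45, -0.01, 0.65, 0, 0, -0.02, 1, 0.45, -0.01, 0.8, 0, 0, -0.02, 1, 0.45, -0.01, 0.9, 0, 0, -0.02, 1, 0.45, -0.01, 1.0, 0, 0, -0.02, 1])

```text
time: 5.4
position: [0.545, 0.4092, 0.0997]
tool_rot: [2.203, 2.238, 0.002]
ft_force: [0.2, 1.3, 0.4]
grip_width: 0.999
grip_force: 0.0
```

Run:
```python
from h import *
s=ctrl.get_state();print(s["time"],s["position"],s["joint_positions"],s["ft_force"]);print(R.from_rotvec(s["tool_rot"]).as_matrix().round(4))
for p in [(.543,.405,.022),(.543,.376,.022),(.543,.3365,.022)]: print(p,tool(p).round(3))
im=cam("wrist","w2.png")
```

```text
5.4 [0.54502536 0.4091576  0.09967354] [-2.62049771e-04  6.82580697e-01 -1.00203912e+00  1.48242455e+00
  5.86587808e-01  1.29690565e+00 -1.04347065e+00] [0.19352844 1.2575912  0.40795105]
[[-1.580e-02  9.999e-01  1.800e-03]
 [ 9.999e-01  1.580e-02 -4.000e-04]
 [-4.000e-04  1.800e-03 -1.000e+00]]
(0.543, 0.405, 0.022) [-0.014 -0.007  0.259]
(0.543, 0.376, 0.022) [-0.11  -0.009  0.259]
(0.543, 0.3365, 0.022) [-0.242 -0.011  0.259]
```

View pics/w2.png

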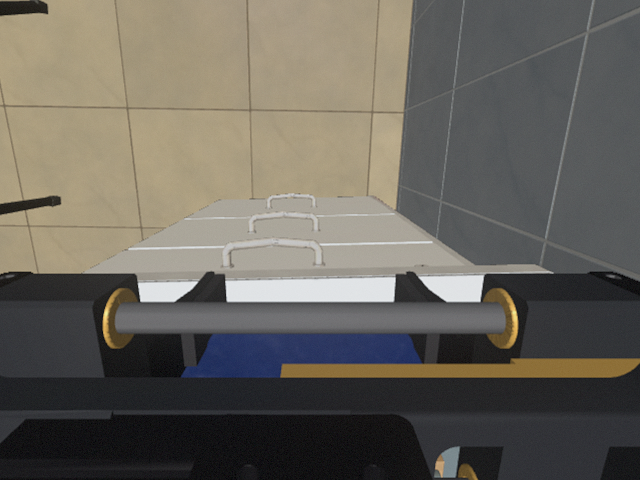

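The fingers straddle the middle of the register's edge, with the blue edge at row ~335. Next I go down and touch it gently.

Emit:
jog_arm(moves=[0, -0.01, 0.08, 0, 0, 0, 1, 0, -0.01, 0.17, 0, 0, 0, 1, 0, -0.01, 0.26, 0, 0, 0, 1, -0.03, -0.01, 0.26, 0, 0, 0, 1, -0.06, -0.01, 0.26, 0, 0, 0, 1, -0.08, -0.01, 0.26, 0, 0, 0, 1, -0.09, -0.01, 0.26, 0, 0, 0, 1, -0.1, -0.01, 0.26, 0, 0, 0, 1])

```text
time: 6.45
position: [0.5416, 0.3807, 0.0221]
tool_rot: [2.201, 2.241, 0.001]
ft_force: [0.5, 0.7, 0.6]
grip_width: 0.999
grip_force: 0.0
```

Emit:
jog_arm(moves=[-0.01, 0, 0, 0, 0, 0, 1, -0.02, 0, 0, 0, 0, 0, 1, -0.03, 0, 0, 0, 0, 0, 1, -0.04, 0, 0, 0, 0, 0, 1, -0.05, 0, 0, 0, 0, 0, 1, -0.06, 0, 0, 0, 0, 0, 1, -0.07, 0, 0, 0, 0, 0, 1, -0.08, 0, 0, 0, 0, 0, 1])

```text
time: 7.45
position: [0.5419, 0.3568, 0.0217]
tool_rot: [-2.201, -2.242, -0.001]
ft_force: [-0.3, 5.4, 1.7]
grip_width: 1.001
grip_force: 2.2
```

Emit:
jog_arm(moves=[-0.007, 0, 0, 0, 0, 0, 1, -0.014, 0, 0, 0, 0, 0, 1, -0.021, 0, 0, 0, 0, 0, 1, -0.028, 0, 0, 0, 0, 0, 1, -0.034, 0, 0, 0, 0, 0, 1, -0.04, 0, 0, 0, 0, 0, 1, -0.045, 0, 0, 0, 0, 0, 1, -0.05, 0, 0, 0, 0, 0, 1])

```text
time: 8.45
position: [0.5422, 0.3419, 0.0217]
tool_rot: [2.201, 2.242, 0.001]
ft_force: [-0.6, 5.7, 2.4]
grip_width: 1.002
grip_force: 2.5
```

Run:
```python
from h import *
a=cam("scene");b=cam("side")
cv2.imwrite("pics/c1.png",np.hstack([cv2.resize(a["pixels"][180:370,140:370],None,fx=1.7,fy=1.7),cv2.resize(b["pixels"][200:390,150:370],None,fx=1.7,fy=1.7)])[:,:,::-1])
s=ctrl.get_state();print(s["position"],s["ft_force"],s["torque"])
```

```text
[0.54217617 0.34165854 0.02163898] [-0.49389649  4.58986512  2.7843248 ] [ 9.54037696e-01  1.45722157e-02 -2.43851381e-04]
```

View pics/c1.png

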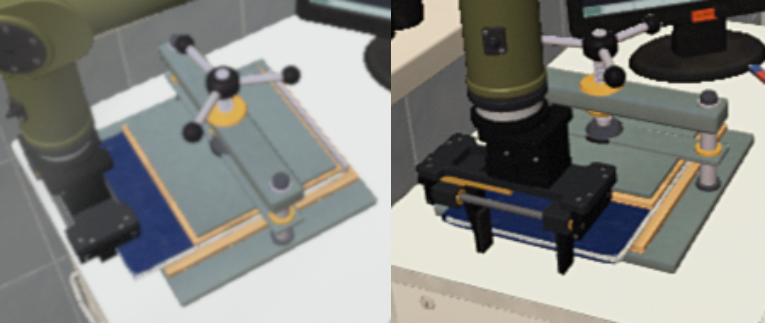

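Both fingers press square on the near edge, with about 5 mm still to go. I continue in small steps and watch for the force to rise.

Emit:
jog_arm(moves=[-0.003, 0, 0, 0, 0, 0, 1, -0.006, 0, 0, 0, 0, 0, 1, -0.009, 0, 0, 0, 0, 0, 1, -0.011, 0, 0, 0, 0, 0, 1, -0.013, 0, 0, 0, 0, 0, 1, -0.013, 0, 0, 0, 0, 0, 1, -0.013, 0, 0, 0, 0, 0, 1, -0.013, 0, 0, 0, 0, 0, 1])

```text
time: 9.55
position: [0.5422, 0.3384, 0.0217]
tool_rot: [-2.201, -2.242, -0.001]
ft_force: [-0.1, 6.3, 1.7]
grip_width: 1.001
grip_force: 2.9
```

Emit:
jog_arm(moves=[-0.001, 0, 0, 0, 0, 0, 1, -0.002, 0, 0, 0, 0, 0, 1, -0.003, 0, 0, 0, 0, 0, 1, -0.004, 0, 0, 0, 0, 0, 1, -0.005, 0, 0, 0, 0, 0, 1, -0.006, 0, 0, 0, 0, 0, 1, -0.007, 0, 0, 0, 0, 0, 1, -0.008, 0, 0, 0, 0, 0, 1])

```text
time: 10.55
position: [0.5422, 0.3383, 0.0217]
tool_rot: [-2.198, -2.24, -0.007]
ft_force: [2.3, 9.9, -0.3]
grip_width: 0.999
grip_force: 5.3
```

Emit:
jog_arm(moves=[-0.001, 0, 0, 0, 0, 0, 1, -0.002, 0, 0, 0, 0, 0, 1, -0.003, 0, 0, 0, 0, 0, 1, -0.004, 0, 0, 0, 0, 0, 1, -0.005, 0, 0, 0, 0, 0, 1, -0.006, 0, 0, 0, 0, 0, 1, -0.006, 0, 0, 0, 0, 0, 1, -0.006, 0, 0, 0, 0, 0, 1])

```text
time: 11.55
position: [0.5424, 0.3383, 0.0221]
tool_rot: [-2.197, -2.239, -0.012]
ft_force: [3.3, 13.3, -2.7]
grip_width: 1.001
grip_force: 6.7
```

Run:
```python
from h import *
s=ctrl.get_state();print(s["position"],s["ft_force"],s["torque"],s["joint_positions"]);print(R.from_rotvec(s["tool_rot"]).as_matrix().round(4))
```

```text
[0.54244944 0.33828179 0.02214388] [ 3.33847267 13.2616588  -2.7294773 ] [ 2.87115268 -0.54005738 -0.31874748] [ 0.13307942  0.6855964  -0.98459888  1.6621498   0.61686133  1.12969873
 -0.99912048]
[[-0.0191  0.9998  0.002 ]
 [ 0.9998  0.0191  0.0085]
 [ 0.0085  0.0021 -1.    ]]
```

The position has stopped at y 0.338 (0.337 predicted for home) and the force rose to 13 N, so the register is against the stop. I back off and rise, then check it with a picture.

Emit:
jog_arm(moves=[0.07, 0, 0, 0, 0, 0, 1, 0.14, 0, 0, 0, 0, 0, 1, 0.2, 0, -0.1, 0, 0, 0, 1, 0.2, 0, -0.3, 0, 0, 0, 0, 0.2, 0, -0.5, 0, 0, 0, -1, 0.2, 0, -0.7, 0, 0, 0, -1, 0.2, 0, -0.85, 0, 0, 0, -1, 0.2, 0, -1.0, 0, 0, 0, -1])

```text
time: 12.55
position: [0.5418, 0.3905, 0.322]
tool_rot: [2.202, 2.236, -0.007]
ft_force: [0.7, -0.8, -0.2]
grip_width: 0.519
grip_force: 0.0
```

Run:
```python
from h import *
im=cam("wrist")
p=im["pixels"].astype(int);m=((p[:,:,2]>p[:,:,0]+35)&(p[:,:,2]>p[:,:,1]+25)).astype(np.uint8)
cs,_=cv2.findContours(m,0,2);c=max(cs,key=cv2.contourArea)
for u,v in cv2.approxPolyDP(c,5,True)[:,0]: print((u,v),onz(im,u,v,.041).round(4))
a=cam("scene");b=cam("side")
cv2.imwrite("pics/c2.png",np.vstack([np.hstack([cv2.resize(a["pixels"][180:370,140:370],None,fx=1.7,fy=1.7),cv2.resize(b["pixels"][200:390,150:370],None,fx=1.7,fy=1.7)]),cv2.resize(im["pixels"][120:360],(765,276))])[:,:,::-1])
s=ctrl.get_state();print(s["position"],s["joint_positions"],s["grip_width"]);print(R.from_rotvec(s["tool_rot"]).as_matrix().round(4))
for q in [(.546,.30,.32),(.498,.137,.26)]: print(tool(q).round(3))
```

```text
(np.int32(237), np.int32(253)) [0.4437 0.3228 0.041 ]
(np.int32(239), np.int32(288)) [0.4443 0.2711 0.041 ]
(np.int32(249), np.int32(270)) [0.4593 0.2983 0.041 ]
(np.int32(265), np.int32(273)) [0.4815 0.2942 0.041 ]
(np.int32(268), np.int32(301)) [0.485  0.2517 0.041 ]
(np.int32(352), np.int32(301)) [0.6049 0.2535 0.041 ]
(np.int32(353), np.int32(274)) [0.6044 0.2946 0.041 ]
(np.int32(365), np.int32(270)) [0.6208 0.3007 0.041 ]
(np.int32(387), np.int32(294)) [0.6541 0.2651 0.041 ]
(np.int32(389), np.int32(252)) [0.6522 0.3274 0.041 ]
[0.54207822 0.39233099 0.32316752] [ 0.01894556  0.53804106 -1.08844093  1.20114502  0.47623669  1.65948702
 -0.9427004 ] 0.3819785429948665
[[-0.016   0.9999  0.0024]
 [ 0.9999  0.016  -0.0017]
 [-0.0017  0.0024 -1.    ]]
[-0.308  0.008  0.011]
[-0.848 -0.161  0.212]
```

View pics/c2.png

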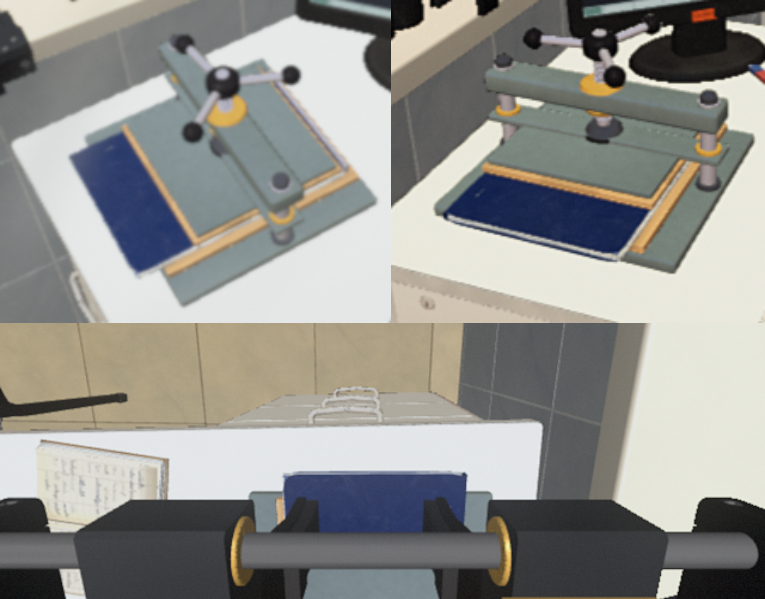

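The register now lies square (yaw 0.022 against the plate's 0.018) with its edge at y≈0.327, which is home. Next I go over the gap between the star's arms with the fingers shut.

Emit:
jog_arm(moves=[-0.12, -0.02, 0, 0, 0, 0, -1, -0.25, -0.05, 0, 0, 0, 0, -1, -0.4, -0.08, 0, 0, 0, 0, -1, -0.55, -0.11, 0.02, 0, 0, 0, -1, -0.7, -0.14, 0.08, 0, 0, 0, -1, -0.8, -0.16, 0.15, 0, 0, 0, -1, -0.85, -0.16, 0.21, 0, 0, 0, -1, -0.85, -0.16, 0.21, 0, 0, 0, -1])

```text
time: 13.7
position: [0.4963, 0.1337, 0.2558]
tool_rot: [-2.206, -2.234, 0.01]
ft_force: [0.5, 0.5, -0.2]
grip_width: 0.006
grip_force: 0.0
```

Run:
```python
from h import *
s=ctrl.get_state();print(s["position"],s["joint_positions"],s["ft_force"],s["torque"]);print(R.from_rotvec(s["tool_rot"]).as_matrix().round(4))
for a in [187]+list(range(175,-121,-12)):
    q=np.r_[np.array([.546,.1435])+.048*np.array([np.cos(np.radians(a)),np.sin(np.radians(a))]),.152]; print(a,tool(q).round(3))
a=cam("scene");b=cam("side")
cv2.imwrite("pics/c3.png",np.hstack([cv2.resize(a["pixels"][180:370,140:370],None,fx=1.7,fy=1.7),cv2.resize(b["pixels"][200:390,150:370],None,fx=1.7,fy=1.7)])[:,:,::-1])
```

```text
[0.49631398 0.13368676 0.25581886] [ 0.84275926  0.13869066 -1.23753035  1.69688     0.13376751  1.40713736
 -0.40198094] [ 0.46301557  0.50755082 -0.22172051] [-0.0223029  -0.09872073 -0.02437596]
[[-0.0126  0.9999 -0.0057]
 [ 0.9999  0.0126 -0.0034]
 [-0.0033 -0.0057 -1.    ]]
187 [0.014 0.009 0.346]
175 [0.048 0.009 0.346]
163 [0.08  0.016 0.346]
151 [0.111 0.029 0.346]
139 [0.138 0.049 0.345]
127 [0.161 0.073 0.345]
115 [0.178 0.102 0.345]
103 [0.188 0.134 0.345]
91 [0.192 0.167 0.344]
79 [0.188 0.201 0.344]
67 [0.178 0.232 0.344]
55 [0.162 0.261 0.344]
43 [0.139 0.286 0.344]
31 [0.112 0.306 0.344]
19 [0.082 0.32  0.344]
7 [0.049 0.327 0.344]
-5 [0.016 0.327 0.344]
-17 [-0.017  0.32   0.344]
-29 [-0.048  0.307  0.344]
-41 [-0.075  0.287  0.345]
-53 [-0.097  0.263  0.345]
-65 [-0.114  0.234  0.345]
-77 [-0.125  0.202  0.345]
-89 [-0.128  0.169  0.346]
-101 [-0.125  0.135  0.346]
-113 [-0.115  0.104  0.346]
```

View pics/c3.png

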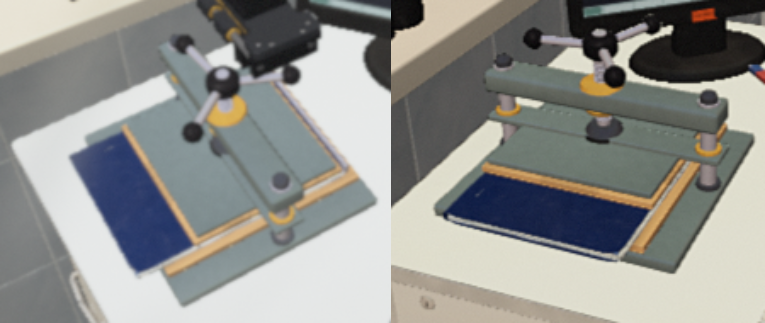

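Run:
```python
from h import *
for n in ("scene","side"):
    im=cam(n,n+"3.png");r=R.from_rotvec(im["rotation"]).as_matrix()
    for q in [(.496,.134,.256),(.496,.134,.34),(.546,.143,.18)]:
        c=r.T@(np.array(q)-im["xyz"]);print(n,q,(im["cx"]-im["fx"]*c[0]/c[2]).round(),(im["cy"]+im["fy"]*c[1]/c[2]).round())
a=cv2.imread("pics/scene3.png")[80:320,180:440];b=cv2.imread("pics/side3.png")[80:320,150:410]
cv2.imwrite("pics/c4.png",cv2.resize(np.hstack([a,b]),None,fx=1.5,fy=1.5))
```

```text
scene (0.496, 0.134, 0.256) 284.0 216.0
scene (0.496, 0.134, 0.34) 282.0 183.0
scene (0.546, 0.143, 0.18) 270.0 228.0
side (0.496, 0.134, 0.256) 297.0 192.0
side (0.496, 0.134, 0.34) 295.0 148.0
side (0.546, 0.143, 0.18) 273.0 226.0
```

View pics/c4.png

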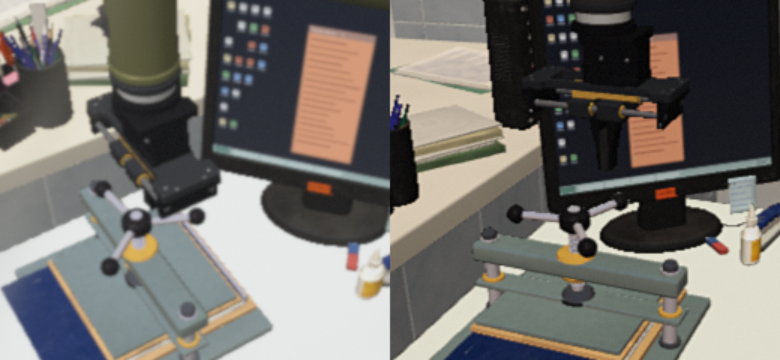

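The projection and the picture agree: the shut fingers hang at (605,165), over the gap left of the hub. I descend and start round.

Emit:
jog_arm(moves=[0.01, 0.01, 0.1, 0, 0, 0, -1, 0.01, 0.01, 0.2, 0, 0, 0, -1, 0.01, 0.01, 0.28, 0, 0, 0, -1, 0.01, 0.01, 0.34, 0, 0, 0, -1, 0.03, 0.01, 0.34, 0, 0, 0, -1, 0.05, 0.01, 0.34, 0, 0, 0, -1, 0.065, 0.012, 0.34, 0, 0, 0, -1, 0.08, 0.016, 0.34, 0, 0, 0, -1])

```text
time: 14.9
position: [0.5026, 0.1624, 0.1572]
tool_rot: [2.2, 2.241, 0.001]
ft_force: [-0.0, -0.3, -0.7]
grip_width: 0.006
grip_force: 0.0
```

```bash
cat >> h.py <<'E'
def stat():
    s=ctrl.get_state();p=s["position"]-np.array([.546,.1435,0]);f=s["ft_force"]
    print(round(s["time"],2),s["position"].round(4),"J",s["joint_positions"].round(2),"F",f.round(1),"ang",np.degrees(np.arctan2(p[1],p[0])).round(1),"r",np.hypot(*p[:2]).round(4),"Mz",((p[0]*f[1]-p[1]*f[0])).round(3))
    return s
def circ(a0,a1,n=8,r=.048,z=.152):
    for a in np.linspace(a0,a1,n+1)[1:]:
        q=np.r_[np.array([.546,.1435])+r*np.array([np.cos(np.radians(a)),np.sin(np.radians(a))]),z]; print(round(a),tool(q).round(3))
E
python3 -c "
from h import *
stat();circ(163,91)"
```

```text
14.9 [0.5026 0.1624 0.1572] J [ 0.68  0.29 -1.18  1.81  0.28  1.23 -0.57] F [-0.  -0.3 -0.7] ang 156.5 r 0.0473 Mz 0.015
154 [0.007 0.001 0.017]
145 [0.029 0.014 0.017]
136 [0.048 0.03  0.017]
127 [0.064 0.049 0.017]
118 [0.077 0.071 0.017]
109 [0.087 0.094 0.017]
100 [0.092 0.118 0.017]
91 [0.094 0.144 0.017]
```

Emit:
jog_arm(moves=[0.007, 0.001, 0.01, 0, 0, 0, -1, 0.029, 0.014, 0.01, 0, 0, 0, -1, 0.048, 0.03, 0.01, 0, 0, 0, -1, 0.064, 0.049, 0.01, 0, 0, 0, -1, 0.077, 0.071, 0.01, 0, 0, 0, -1, 0.087, 0.094, 0.01, 0, 0, 0, -1, 0.092, 0.118, 0.01, 0, 0, 0, -1, 0.094, 0.144, 0.01, 0, 0, 0, -1])

```text
time: 15.9
position: [0.5436, 0.1916, 0.153]
tool_rot: [-2.199, -2.24, 0.004]
ft_force: [-6.2, -0.9, -0.2]
grip_width: 0.006
grip_force: 2.5
```

```bash
python3 -c "
from h import *
s=stat();circ(91,19)"
```

```text
15.9 [0.5436 0.1916 0.153 ] J [ 0.52  0.42 -1.11  1.7   0.39  1.27 -0.66] F [-6.2 -0.9 -0.2] ang 92.8 r 0.0481 Mz 0.301
82 [-0.002  0.03   0.003]
73 [-0.008  0.055  0.003]
64 [-0.018  0.078  0.003]
55 [-0.031  0.099  0.003]
46 [-0.047  0.118  0.003]
37 [-0.066  0.134  0.003]
28 [-0.088  0.148  0.003]
19 [-0.111  0.157  0.003]
```

Emit:
jog_arm(moves=[-0.002, 0.03, 0, 0, 0, 0, -1, -0.008, 0.055, 0, 0, 0, 0, -1, -0.018, 0.078, 0, 0, 0, 0, -1, -0.031, 0.099, 0, 0, 0, 0, -1, -0.047, 0.118, 0, 0, 0, 0, -1, -0.066, 0.134, 0, 0, 0, 0, -1, -0.088, 0.148, 0, 0, 0, 0, -1, -0.111, 0.157, 0, 0, 0, 0, -1])

```text
time: 16.9
position: [0.593, 0.1585, 0.1537]
tool_rot: [-2.201, -2.241, -0.002]
ft_force: [-3.1, 4.7, -1.3]
grip_width: 0.003
grip_force: 2.3
```

```bash
python3 -c "
from h import *
s=stat();circ(19,-53)
S={n:cam(n) for n in('scene','side')}
for n,(x0,y0,x1,y1) in (('scene',(235,195,325,300)),('side',(200,205,312,265))):
    m=(S[n]['pixels'][y0:y1,x0:x1].max(2)<55).astype(np.uint8)
    _,_,st,c=cv2.connectedComponentsWithStats(m)
    print(n,[((c[i]+[x0,y0]).round(1).tolist(),int(st[i,4])) for i in range(1,len(c)) if st[i,4]>25])
"
```

```text
16.9 [0.593  0.1585 0.1537] J [ 0.51  0.49 -1.06  1.61  0.44  1.3  -0.6 ] F [-3.1  4.7 -1.3] ang 17.7 r 0.0493 Mz 0.267
10 [-0.022  0.001  0.006]
1 [-0.047  0.002  0.006]
-8 [-0.072  0.001  0.006]
-17 [-0.097 -0.005  0.006]
-26 [-0.12  -0.015  0.006]
-35 [-0.141 -0.028  0.005]
-44 [-0.16  -0.044  0.005]
-53 [-0.177 -0.064  0.005]
scene [([255.6, 198.6], 229), ([271.1, 224.8], 515), ([311.2, 230.7], 57), ([247.2, 256.5], 79)]
side [([274.1, 221.2], 1991), ([271.6, 247.5], 117)]
```

Emit:
jog_arm(moves=[-0.022, 0.001, 0, 0, 0, 0, -1, -0.047, 0.002, 0, 0, 0, 0, -1, -0.06, 0.002, 0, 0, 0, 0, -1, -0.072, 0.001, 0, 0, 0, 0, -1, -0.085, -0.002, 0, 0, 0, 0, -1, -0.097, -0.005, 0, 0, 0, 0, -1, -0.097, -0.005, 0, 0, 0, 0, -1, -0.097, -0.005, 0, 0, 0, 0, -1])

```text
time: 18.0
position: [0.5919, 0.1283, 0.1536]
tool_rot: [2.201, 2.24, -0.001]
ft_force: [0.6, 1.1, 0.4]
grip_width: 0.004
grip_force: 0.6
```

```bash
cat >> h.py <<'E'
def arms(h=.176):
    S={n:cam(n) for n in("scene","side")};P={}
    for n,(x0,y0,x1,y1) in (("scene",(225,185,335,300)),("side",(200,200,320,268))):
        m=(S[n]["pixels"][y0:y1,x0:x1].max(2)<55).astype(np.uint8)
        _,_,st,c=cv2.connectedComponentsWithStats(m)
        P[n]=[c[i]+[x0,y0] for i in range(1,len(c)) if 35<st[i,4]<180]
        for u in P[n]:
            d=onz(S[n],*u,h)[:2]-[.546,.1435];print(n,u.round(1),"arm ang",np.degrees(np.arctan2(d[1],d[0])).round(1),"r",np.hypot(*d).round(4))
    for a in P["scene"]:
        for b in P["side"]:
            o1,d1=ray(S["scene"],*a);o2,d2=ray(S["side"],*b);t=np.linalg.lstsq(np.c_[d1,-d2],o2-o1,rcond=None)[0]
            p,q=o1+d1*t[0],o2+d2*t[1]
            if np.linalg.norm(p-q)<.004: print("tri",((p+q)/2).round(4),np.linalg.norm(p-q).round(4))
E
python3 -c "
from h import *
s=stat();arms();circ(-17,-89)
im=S=cam('scene')
for u in [(311.2,230.7),(247.2,256.5)]:
    d=onz(im,*u,.177)[:2]-[.546,.1435];print('before',np.degrees(np.arctan2(d[1],d[0])),np.hypot(*d))
"
```

```text
18.0 [0.5919 0.1283 0.1536] J [ 0.57  0.48 -1.07  1.63  0.43  1.3  -0.55] F [0.6 1.1 0.4] ang -18.3 r 0.0484 Mz 0.061
scene [325.8 188.2] arm ang -74.1 r 0.1672
scene [232.  240.8] arm ang 81.3 r 0.081
scene [301.1 250.4] arm ang -162.0 r 0.0845
side [245.3 245.3] arm ang 80.9 r 0.0857
tri [ 0.7834 -0.1399 -0.0407] 0.0039
tri [0.5623 0.2225 0.1723] 0.0014
-26 [-0.02  -0.009  0.005]
-35 [-0.041 -0.023  0.005]
-44 [-0.061 -0.039  0.005]
-53 [-0.077 -0.058  0.005]
-62 [-0.09  -0.079  0.005]
-71 [-0.1   -0.103  0.005]
-80 [-0.105 -0.127  0.005]
-89 [-0.107 -0.152  0.005]
before -123.90468309200887 0.08335772188380217
before 119.46781987815667 0.0825387873241174
```

The star has turned about 169° (2.95 rad), and the height suggests it reads about 5.4, near contact. From here I go slower and watch the torque.

Emit:
jog_arm(moves=[-0.007, -0.002, 0, 0, 0, 0, -1, -0.014, -0.005, 0, 0, 0, 0, -1, -0.02, -0.009, 0, 0, 0, 0, -1, -0.028, -0.014, 0, 0, 0, 0, -1, -0.036, -0.019, 0, 0, 0, 0, -1, -0.043, -0.025, 0, 0, 0, 0, -1, -0.051, -0.031, 0, 0, 0, 0, -1, -0.058, -0.037, 0, 0, 0, 0, -1])

```text
time: 19.15
position: [0.5808, 0.1113, 0.1536]
tool_rot: [2.201, 2.241, -0.0]
ft_force: [1.9, 2.5, 0.6]
grip_width: 0.005
grip_force: 1.2
```

```bash
python3 -c "
from h import *
s=stat();circ(-44,-71)"
```

```text
19.15 [0.5808 0.1113 0.1536] J [ 0.63  0.44 -1.08  1.66  0.41  1.28 -0.52] F [1.9 2.5 0.6] ang -42.8 r 0.0474 Mz 0.148
-47 [-0.01  -0.008  0.005]
-51 [-0.016 -0.015  0.005]
-54 [-0.022 -0.023  0.005]
-58 [-0.027 -0.031  0.005]
-61 [-0.032 -0.039  0.005]
-64 [-0.036 -0.047  0.005]
-68 [-0.04  -0.056  0.005]
-71 [-0.043 -0.065  0.005]
```

Emit:
jog_arm(moves=[-0.01, -0.008, 0, 0, 0, 0, -1, -0.016, -0.015, 0, 0, 0, 0, -1, -0.022, -0.023, 0, 0, 0, 0, -1, -0.027, -0.031, 0, 0, 0, 0, -1, -0.032, -0.039, 0, 0, 0, 0, -1, -0.036, -0.047, 0, 0, 0, 0, -1, -0.04, -0.056, 0, 0, 0, 0, -1, -0.043, -0.065, 0, 0, 0, 0, -1])

```text
time: 20.15
position: [0.5615, 0.0983, 0.1536]
tool_rot: [2.201, 2.241, 0.0]
ft_force: [4.1, 2.7, 0.5]
grip_width: 0.009
grip_force: 1.5
```

```bash
python3 -c "
from h import *
s=stat();arms(.173);circ(-71,-98)"
```

```text
20.15 [0.5615 0.0983 0.1536] J [ 0.69  0.4  -1.11  1.72  0.37  1.26 -0.48] F [4.1 2.7 0.5] ang -71.0 r 0.0478 Mz 0.228
scene [325.8 188.2] arm ang -73.4 r 0.1696
scene [236.3 217.1] arm ang 32.1 r 0.0826
scene [271.6 231.7] arm ang -174.7 r 0.0043
scene [271.1 262.4] arm ang 153.2 r 0.0834
side [230.5 233. ] arm ang 32.6 r 0.082
tri [0.6155 0.1874 0.173 ] 0.0006
-74 [-0.002 -0.008  0.005]
-78 [-0.005 -0.017  0.005]
-81 [-0.006 -0.026  0.005]
-84 [-0.007 -0.036  0.005]
-88 [-0.008 -0.045  0.005]
-91 [-0.008 -0.054  0.005]
-95 [-0.007 -0.064  0.005]
-98 [-0.006 -0.073  0.005]
```

The torque has risen from 0.15 to 0.23 N m, so the plate is on the register at about 40 N. Roughly 0.7 rad remains.

Emit:
jog_arm(moves=[-0.002, -0.008, 0, 0, 0, 0, -1, -0.005, -0.017, 0, 0, 0, 0, -1, -0.006, -0.026, 0, 0, 0, 0, -1, -0.007, -0.036, 0, 0, 0, 0, -1, -0.008, -0.045, 0, 0, 0, 0, -1, -0.008, -0.054, 0, 0, 0, 0, -1, -0.007, -0.064, 0, 0, 0, 0, -1, -0.006, -0.073, 0, 0, 0, 0, -1])

```text
time: 21.25
position: [0.5414, 0.0958, 0.154]
tool_rot: [2.2, 2.239, 0.005]
ft_force: [7.2, 1.9, -1.5]
grip_width: 0.01
grip_force: 2.9
```

```bash
python3 -c "
from h import *
s=stat();circ(-98,-113,4)"
```

```text
21.25 [0.5414 0.0958 0.154 ] J [ 0.75  0.34 -1.14  1.77  0.33  1.24 -0.46] F [ 7.2  1.9 -1.5] ang -95.5 r 0.048 Mz 0.335
-102 [ 0.003 -0.017  0.007]
-106 [ 0.005 -0.027  0.007]
-109 [ 0.009 -0.037  0.006]
-113 [ 0.013 -0.047  0.006]
```

Emit:
jog_arm(moves=[0.001, -0.008, 0, 0, 0, 0, -1, 0.002, -0.014, 0, 0, 0, 0, -1, 0.003, -0.02, 0, 0, 0, 0, -1, 0.005, -0.026, 0, 0, 0, 0, -1, 0.006, -0.029, 0, 0, 0, 0, -1, 0.007, -0.032, 0, 0, 0, 0, -1, 0.008, -0.035, 0, 0, 0, 0, -1, 0.009, -0.038, 0, 0, 0, 0, -1])

```text
time: 22.25
position: [0.5302, 0.0973, 0.154]
tool_rot: [2.2, 2.237, 0.003]
ft_force: [7.4, 0.4, -0.9]
grip_width: 0.005
grip_force: 2.8
```

```bash
python3 -c "
from h import *
s=stat();arms(.171)"
```

```text
22.25 [0.5302 0.0973 0.154 ] J [ 0.77  0.31 -1.16  1.79  0.31  1.23 -0.45] F [ 7.4  0.4 -0.9] ang -108.9 r 0.0489 Mz 0.335
scene [258.7 203.1] arm ang -10.4 r 0.0863
scene [272.2 232.5] arm ang -168.3 r 0.0054
scene [243.5 255.5] arm ang 111.7 r 0.0812
side [239.4 221.3] arm ang -9.5 r 0.0836
side [268.2 249.8] arm ang 110.9 r 0.0822
tri [0.6303 0.1278 0.1704] 0.0016
tri [0.5173 0.2186 0.1699] 0.0005
```

The star reads about 6.7 to 6.9 by torque, height and turned angle, which is firm but not very tight. I withdraw.

Emit:
jog_arm(moves=[-0.01, 0.04, 0, 0, 0, 0, -1, -0.01, 0.06, 0, 0, 0, 0, -1, -0.01, 0.06, -0.1, 0, 0, 0, -1, -0.01, 0.06, -0.25, 0, 0, 0, -1, -0.01, 0.06, -0.4, 0, 0, 0, -1, -0.01, 0.06, -0.55, 0, 0, 0, -1, -0.01, 0.06, -0.65, 0, 0, 0, -1, -0.01, 0.06, -0.65, 0, 0, 0, -1])

```text
time: 23.35
position: [0.547, 0.0966, 0.3503]
tool_rot: [2.2, 2.241, 0.003]
ft_force: [-0.3, -0.5, -0.1]
grip_width: 0.003
grip_force: 0.0
```

```bash
python3 -c "
from h import *
s=stat();arms(.171)
a=cam('scene');b=cam('side')
cv2.imwrite('pics/c5.png',cv2.resize(np.hstack([a['pixels'][100:360,140:400],b['pixels'][140:400,150:410]]),None,fx=1.5,fy=1.5)[:,:,::-1])"
```

```text
23.35 [0.547  0.0966 0.3503] J [ 0.79  0.24 -1.2   1.45  0.23  1.6  -0.38] F [-0.3 -0.5 -0.1] ang -88.8 r 0.0469 Mz -0.014
scene [325.8 188.2] arm ang -72.9 r 0.1712
scene [258.7 203.3] arm ang -10.3 r 0.0857
scene [272.  232.4] arm ang -169.8 r 0.0049
scene [310.7 235.8] arm ang -129.7 r 0.0833
scene [243.3 255.5] arm ang 111.3 r 0.0813
side [239.4 221.3] arm ang -9.4 r 0.0836
side [268.2 249.8] arm ang 111.0 r 0.0824
tri [0.6301 0.128  0.1704] 0.0012
tri [0.5172 0.219  0.1701] 0.0001
```

View pics/c5.png

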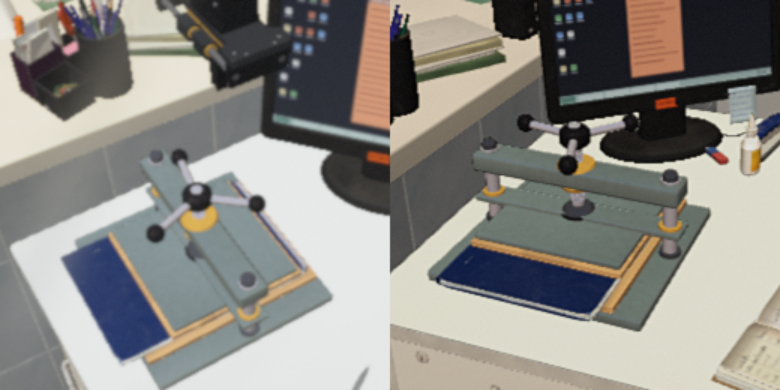

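The plate is down on the register, which is still home. The star has stayed put, the hand is clear and the other things stand where they were.

```bash
python3 -c "
from bench import ctrl
print(ctrl.close_job())"
```

```text
the job is handed in; nothing more can be done
None
```

I pushed the register square against the stop, turned the star clockwise to a firm reading (estimated 6.7–6.9, about 100 N), and withdrew the hand; I handed the job in at about 23.5 s, with the glue bottle, stapler and eraser left alone.

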